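# Hold the fume extractor's filter up to the lamp

### The job

Check the filter of the fume extractor: swing the hatch on top of the extractor up until it stands open, upright or farther, and draw the filter cassette up out of its slot. Then hold the cassette upright in front of the lit face of the lamp panel, square to it and centred on it, about 10 cm away, and finish while still holding it there in the gripper, free of everything else. Leave the hatch open, do not bump the lamp and leave the other things on the bench where they are.

Things in the scene. Friction and masses are not known exactly. Their poses are not given: they have to be found in the camera images.
- extractor: solder-fume extractor, grey box fixed to the bench, 210 (x) by 200 (y) by 150 high; origin under its centre, -x its intake grille. Hatch on top in front of x = +35, solid fan housing behind. Under it a well, x -99 to +35, 188 wide (y), deck at height 102 (48 below the rim); in the deck a slot 20 (x) by 125 (y), centre x = -30, y = 0, floor at height 12, holds the cassette
- hatch (a joint): opening angle of the extractor's hatch, rad: 0 shut, 1.57 upright, grows as its front edge swings up and back, stop at 1.92 (110 degrees). A stiff hinge: it stays wherever it is left and takes about 2 N at the handle to move; it may start a little ajar
- hatch_handle (a point): middle of the bar of the hatch's bow handle: round dark bar 10 thick, along the extractor's y, 90 clear between its posts, axis 40 above the hatch's top face, 128 in front of the hinge axis and 44 above it when shut. Hatch: flat grey plate 6 thick, 198 wide, reaching 141 from the hinge (13 beyond the bar). Axes: the extractor's when shut, turning with the hatch
- hatch_hinge (a point): middle of the hatch's hinge axis, which runs along the extractor's y at height 152 and x = +35; axes turn with the hatch
- filter_mid (a point): centre of the filter cassette's rectangular part, a white plastic frame with black foam, 16 thick (x), 120 wide (y), 90 high (z), about 0.12 kg; starts upright in the extractor's slot, hidden below the hatch, axes as the extractor's. On the middle of its top edge a pull tab 12 thick (x), 44 wide (y), 38 high: 45 to 83 above this point
- filter_tab (a point): centre of the cassette's pull tab, 64 above filter_mid; axes as filter_mid. At the start the tab stands in the well, its top 10 below the rim, 38 above the deck
- lamp_face (a point): centre of the lit white face of the LED panel lamp, 200 above the bench; -x is the direction in which the face looks and shines, z up. The panel is upright, 190 wide (y) by 130 high (z) by 26 thick, in a yoke (210 wide in all) on a short column with a round foot 130 across; it stands fixed on the bench, its column 35 behind the face
- lamp: the same lamp; origin on the bench below the middle of the panel, 14.5 behind the lit face; axes as lamp_face
- screwdriver: screwdriver with a yellow handle, 160 long, lying along its x; bystander
- tweezers: steel tweezers, about 135 long along x; bystander
- spool: solder spool standing on end, 56 across, 43 high, origin under its centre; bystander
- flux: small closed white flux bottle, 42 across, 105 high, origin under its centre; bystander
- tray: grey screw tray with four compartments, 100 by 130 by 22; bystander
- cell: flat phone battery, 60 by 95 by 6; bystander

How it is judged (in metres and radians):
On the way, in this order (a step that is already met when the one before it is completed fails the run):
1. the hatch is swung up to about upright or farther with the cassette still in its slot (value of joint hatch above 1.45 rad and z of filter_mid in the frame of extractor below 0.08 m), for 0.2 s.
2. the cassette is drawn up clear of its slot in the gripper (z of filter_mid in the frame of extractor above 0.18 m and contact force between filter and the fingers above 0.5 N), for 0.1 s.
At the end, for the whole second after the job is handed in: The cassette is held still and upright (15 degrees) in the gripper, clear of extractor and lamp, its centre 5 to 16 cm in front of the lit face and within 35 mm sideways and in height of its middle, parallel to it within 15 degrees; the hatch is open past 1.4 rad (x of filter_mid in the frame of lamp_face between -0.16 and -0.05 m and y of filter_mid in the frame of lamp_face between -0.035 and 0.035 m and z of filter_mid in the frame of lamp_face between -0.035 and 0.035 m and angle between the x axis of filter_mid and the x axis of lamp_face, either way round below 0.26 rad and angle between filter_mid's own z axis and vertical below 0.26 rad and linear speed of filter below 0.03 m/s and contact force between filter and the fingers above 0.5 N and contact force between filter and extractor below 0.1 N and contact force between filter and lamp below 0.1 N and value of joint hatch above 1.4 rad); the arm keeps its last pose, push and grip.
It fails at once if the lamp is bumped (more than 5 N) (contact force between lamp and anything else above 5 N).
It fails at once if a bystander is shifted by more than 3 cm (distance of any of screwdriver, tweezers, spool, flux, tray, cell from where it was at the start of the episode above 0.03 m).
It also fails if it takes over 58 s, if anything falls off the work surface, if the arm or the gripper's body presses on something with over 40 N, if the wrist force passes 120 N, or if a joint passes its speed limit or range.

### The arm

A 6-joint arm with a two-finger parallel gripper is mounted at the origin on the work surface. World frame = base frame: x ahead of the robot, y to its left, z up, the work surface at z = 0. Lengths are in m, angles in degrees, forces in N, time in s.
With the tool pointing down it reaches from about 0.4 to 0.825 m from the base axis. Payload 7 kg.
Tool frame: the origin (TCP) lies between the finger pads; the fingertips stand 22 mm ahead of it and the grasp point (between the pads) lies 3 mm ahead of it; z points along the fingers, y is the line along which they close (so a half turn about z gives the same grasp; the last joint's range is limited). The gripper opens to 88 mm and grips with 3 to 60 N. Pads are 19 mm wide; open, the fingers measure 130 mm over their backs; the gripper's body (78 mm by 193 mm) begins 47 mm behind the grasp point.
Start: joints at [-59.696, 20.546, 0.682, 0, -70.136, -16.507], TCP at [0.161, -0.656, 0.249] pointing down, gripper open.
Joint ranges: [-176.03, 176.03], [-82.01, 121.73], [-58.28, 71.71], [-173.87, 95.51], [-174.79, -0.11], [-173.66, 173.66]. Speed limits (degrees/s): [136.94, 136.94, 172.46, 180, 180, 180].

### API

Orientations are given as [roll, pitch, yaw] about the fixed x, y, z axes, in that order (R = Rz(yaw) Ry(pitch) Rx(roll)).
In Python, from plant import ctrl gives the robot as it stands.
- The arm moves only by the tool apply_moves, never from a script. Its argument "targets" is a list of rows, each an object with "travel": the shift along the tool's x, y, z in mm, a list of three; "roll": the turn about the tool's z in degrees; "jaw": the finger opening in mm, from 0 to 87.6. In form: [{"travel": [tx, ty, tz], "roll": roll, "jaw": jaw}, ...]. A call has 1 to 10 rows; each row shifts and turns the commanded pose from where the row before left it, along the tool's axes as they then stand; what a row does not reach is not made up. A row lasts 1/10 s, in which the tool goes at most 50 mm and 8.59 degrees, less where a joint would pass 70% of its speed; a pose out of reach is approached as far as the arm can. A call with a gripper value outside its range is refused whole. The fingers move at their own pace and stop on an object; the grip force is fixed at half the most. Time passes only in rows, so rows that do not move let the fingers close. It gives the time, the measured TCP pose, the force, the opening and the grip force at its end, in the units of the state.
- ctrl.get_obs(): the state, without advancing time (a new reading comes with each control period).
- ctrl.snapshot(name): name is "scene" or "top"; returns the picture (420x560x3 uint8, red, green, blue); there is no depth.
- ctrl.calibration(name): a dict with "K" (3x3 intrinsics, pixels), "extrinsics" (4x4, takes a point from camera to world coordinates). Camera axes: x right, y down, z forward; pixel columns grow to the right and rows downward; lengths in m; the calibration is good to about 2 mm. A picture is of the moment at which its call begins. calibration takes no time and is no camera call.
- ctrl.close_job(): hands the job in; it is judged then, once.
The state is a dict: "clock": time; "joint_pos": joint angles; "qvel": joint speeds; "tau": joint torques, N m; "tool_pos": TCP position; "orientation": TCP orientation; "force": force on the tool from outside, world axes, zero at the start; "moment": the same for the moment, N m; "opening": finger opening in m; "gripper_force": force on a finger pad.
Only numpy, scipy, OpenCV 4.12 (cv2) and the standard library are available. Lean on these libraries where they do the work, as an engineer would, in place of code of your own. Each camera call takes 0.05 s, during which the arm holds its last target. There are 200 camera calls.

## Working session

There is one attempt and no reset: what is moved stays moved. The work goes in short steps, Python scripts to look and compute and a tool call to move; the robot and the scene stay as the last step left them, time stands still between calls to the robot, and variables do not carry over. Pictures are saved under pics/ and viewed, at most 10 in all, crops included, and the job is handed in when it is done.

Besides the shell and the picture viewer there is one more tool, called as a command line: name --argument value ..., lists and objects as JSON in quotes. apply_moves: Moves the arm, as the interface text tells. Its arguments: {"type":"object","properties":{"targets":{"type":"array","items":{"type":"object","properties":{"travel":{"type":"array","items":{"type":"number"}},"roll":{"type":"number"},"jaw":{"type":"number"}}}}},"required":["targets"]}

```bash
mkdir -p pics
python3 - <<'E'
from plant import ctrl
import cv2,numpy as np
for n in("scene","top"):
    cv2.imwrite(f"pics/{n}0.png",ctrl.snapshot(n)[:,:,::-1])
    c=ctrl.calibration(n);print(n,np.round(c["K"],1).tolist(),np.round(c["extrinsics"],3).tolist())
o=ctrl.get_obs();print(o["clock"],o["tool_pos"],o["orientation"],o["opening"])
E
```

```text
scene [[439.5, 0.0, 275.2], [0.0, 439.5, 213.5], [0.0, 0.0, 1.0]] [[0.663, 0.649, -0.372, 0.987], [0.748, -0.573, 0.334, -0.403], [0.004, -0.5, -0.866, 1.111], [0.0, 0.0, 0.0, 1.0]]
top [[504.1, 0.0, 276.6], [0.0, 504.1, 209.0], [0.0, 0.0, 1.0]] [[0.011, -0.997, 0.074, 0.45], [-1.0, -0.01, 0.019, -0.022], [-0.018, -0.075, -0.997, 1.48], [0.0, 0.0, 0.0, 1.0]]
0.1 [ 0.16083049 -0.6551715   0.24772658] [ 1.79918037e+02 -9.12620801e-03 -1.66211769e+02] 0.08768962647813232
```

View pics/scene0.png

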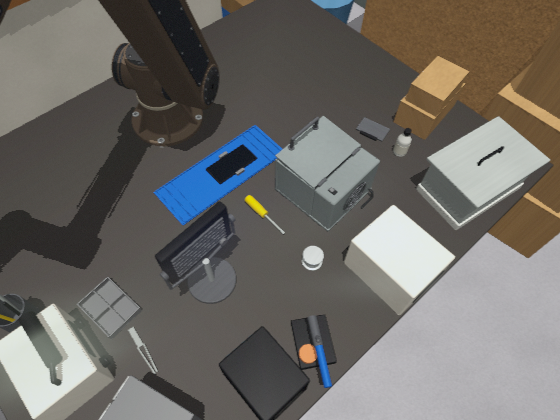

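View pics/top0.png

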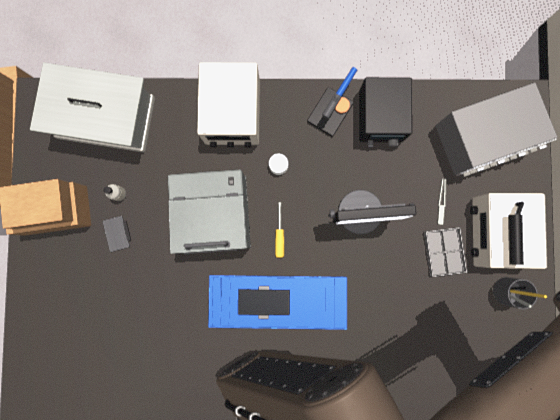

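The extractor is at top pixel (208,212) with its handle at (208,245), towards the robot. The lamp panel is at (375,214), seen from behind in the scene view, so its lit face looks towards the robot. Next I'll enlarge both.

Run:
```python
import cv2,numpy as np
t=cv2.imread("pics/top0.png")
a=cv2.resize(t[160:265,155:260],None,fx=5,fy=5,interpolation=cv2.INTER_CUBIC)[:, :400+125]
b=cv2.resize(t[180:245,320:425],None,fx=5,fy=5,interpolation=cv2.INTER_CUBIC)
cv2.imwrite("pics/a.png",a);
s=cv2.imread("pics/scene0.png")
cv2.imwrite("pics/b.png",np.vstack([b, cv2.resize(s[110:170,268:373],None,fx=5,fy=5)[:275]]))
```

```text
(no output)
```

View pics/a.png

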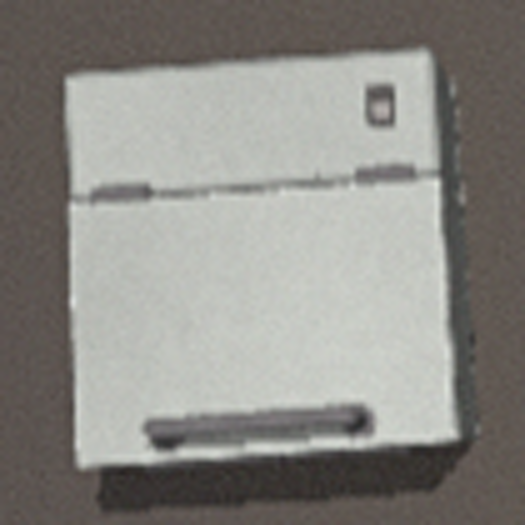

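View pics/b.png

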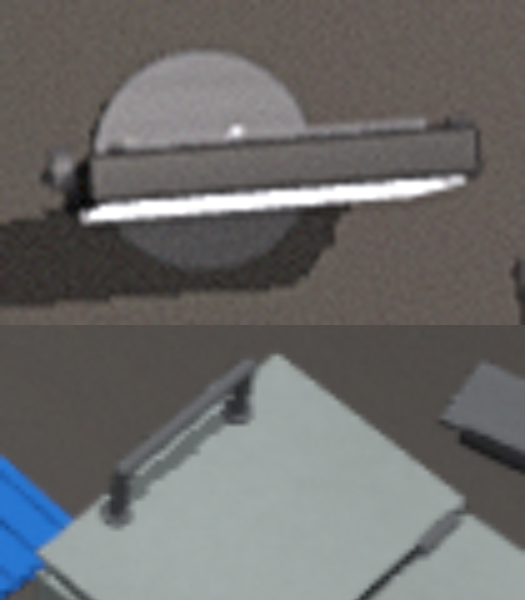

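The crops give extractor top corners, hinge ends, handle ends and lamp panel top edges, good to about 1 px. I'll triangulate them now.

```bash
cat > h.py <<'E'
from plant import ctrl
import numpy as np
def ray(n,p):
    c=ctrl.calibration(n);E=np.array(c["extrinsics"]);d=E[:3,:3]@np.linalg.inv(c["K"])@[p[0],p[1],1.];return E[:3,3],d
def onz(n,p,z):
    o,d=ray(n,p);return o+d*(z-o[2])/d[2]
def tri(p,q):
    A=[];b=[]
    for n,x in(("top",p),("scene",q)):
        o,d=ray(n,x);d=d/np.linalg.norm(d);P=np.eye(3)-np.outer(d,d);A.append(P);b.append(P@o)
    x=np.linalg.solve(sum(A),sum(b));return x
def proj(n,X):
    c=ctrl.calibration(n);E=np.array(c["extrinsics"]);v=np.array(c["K"])@(E[:3,:3].T@(np.array(X)-E[:3,3]));return v[:2]/v[2]
E
python3 - <<'E'
from h import *
np.set_printoptions(precision=4,suppress=True)
a=lambda u,v:(u/5+155-.4,v/5+160-.4); b=lambda u,v:(u/5+320-.4,v/5+180-.4); s=lambda u,v:(u/5+268-.4,(v-325)/5+110-.4)
for k,p,z in[("backL",a(67,75),.15),("backR",a(430,48),.15),("hingeL",a(70,198),.152),("hingeR",a(438,174),.152),("frontL",a(78,467),.152),("frontR",a(465,440),.152),
 ("lampBL",b(92,155),.265),("lampBR",b(478,127),.265),("lampFL",b(92,203),.265),("lampFR",b(478,174),.265)]:print(k,onz("top",p,z))
print("h+y",tri(a(150,424),s(250,366)),"h-y",tri(a(365,411),s(121,469)))
E
```

```text
backL [0.6386 0.2945 0.15  ]
backR [0.6548 0.1006 0.15  ]
hingeL [0.5725 0.2906 0.152 ]
hingeR [0.5871 0.095  0.152 ]
frontL [0.4302 0.2825 0.152 ]
frontR [0.4466 0.0785 0.152 ]
lampBL [ 0.5383 -0.1469  0.265 ]
lampBR [ 0.5537 -0.3323  0.265 ]
lampFL [ 0.5152 -0.147   0.265 ]
lampFR [ 0.531  -0.3321  0.265 ]
h+y [0.4518 0.2322 0.208 ] h-y [0.4611 0.1246 0.2152]
```

apply_moves --targets '[{"travel":[0,0,-20],"roll":-8.1,"jaw":87},{"travel":[0,0,-20],"roll":-8.1,"jaw":87},{"travel":[0,0,-20],"roll":-8.1,"jaw":87},{"travel":[0,0,-20],"roll":-8.1,"jaw":87},{"travel":[0,0,-20],"roll":-8.1,"jaw":87},{"travel":[0,0,-20],"roll":-8.1,"jaw":87},{"travel":[0,0,-20],"roll":-8.1,"jaw":87},{"travel":[0,0,-20],"roll":-8.1,"jaw":87},{"travel":[0,0,-20],"roll":-8.1,"jaw":87},{"travel":[0,0,-20],"roll":-8,"jaw":87}]'

```text
clock: 1.1
tool_pos: [0.1609, -0.6553, 0.4489]
orientation: [180.0, 0.0, -85.0]
force: [0.1, -0.5, -0.4]
opening: 0.0871
gripper_force: 0.0
```

```bash
cat >> h.py <<'E'
def go(*wps):
    """tool-frame shift (mm) of each leg through the world waypoints, and yaw"""
    o=ctrl.get_obs();p=np.array(o["tool_pos"]);y=np.radians(o["orientation"][2]);c,s=np.cos(y),np.sin(y)
    R=np.array([[c,s,0],[s,-c,0],[0,0,-1]])
    print("t",round(o["clock"],2),"tcp",np.round(p,4),"rpy",np.round(o["orientation"],2),"F",np.round(o["force"],1),"jaw",round(o["opening"],4),"grip",np.round(o["gripper_force"],1),"J",np.round(o["joint_pos"],0))
    for w in wps:
        d=R.T@(np.array(w)-p)*1000;print(w,np.round(d,1));p=np.array(w)
E
python3 -c "
from h import *
go((.38,-.42,.44),(.50,-.1,.44),(.456,.181,.44),(.456,.181,.30),(.456,.181,.214))"
```

```text
t 1.1 tcp [ 0.1609 -0.6553  0.4489] rpy [ 1.7999e+02  5.0000e-02 -8.4970e+01] F [ 0.1 -0.5 -0.4] jaw 0.0871 grip 0.0 J [-60.  18.  22.  -0. -94.  65.]
(0.38, -0.42, 0.44) [-215.2 -238.9    8.9]
(0.5, -0.1, 0.44) [-308.2 -147.6    0. ]
(0.456, 0.181, 0.44) [-283.8   19.2    0. ]
(0.456, 0.181, 0.3) [  0.   0. 140.]
(0.456, 0.181, 0.214) [ 0.  0. 86.]
```

apply_moves --targets '[{"travel":[-21.5,-24,1],"roll":0,"jaw":60},{"travel":[-21.5,-24,1],"roll":0,"jaw":60},{"travel":[-21.5,-24,1],"roll":0,"jaw":60},{"travel":[-21.5,-24,1],"roll":0,"jaw":60},{"travel":[-21.5,-24,1],"roll":0,"jaw":60},{"travel":[-21.5,-24,1],"roll":0,"jaw":60},{"travel":[-21.5,-24,1],"roll":0,"jaw":60},{"travel":[-21.5,-24,1],"roll":0,"jaw":60},{"travel":[-21.5,-24,1],"roll":0,"jaw":60},{"travel":[-21.5,-24,0],"roll":0,"jaw":60}]'

```text
clock: 2.1
tool_pos: [0.3832, -0.4203, 0.4391]
orientation: [180.0, 0.0, -85.3]
force: [1.0, -0.5, -0.3]
opening: 0.0602
gripper_force: 0.0
```

apply_moves --targets '[{"travel":[-31,-15,0],"roll":0,"jaw":60},{"travel":[-31,-15,0],"roll":0,"jaw":60},{"travel":[-31,-15,0],"roll":0,"jaw":60},{"travel":[-31,-15,0],"roll":0,"jaw":60},{"travel":[-31,-15,0],"roll":0,"jaw":60},{"travel":[-31,-15,0],"roll":0,"jaw":60},{"travel":[-31,-15,0],"roll":0,"jaw":60},{"travel":[-31,-15,0],"roll":0,"jaw":60},{"travel":[-31,-15,0],"roll":0,"jaw":60},{"travel":[-31,-15,0],"roll":0,"jaw":60}]'

```text
clock: 3.1
tool_pos: [0.5067, -0.0989, 0.4394]
orientation: [180.0, 0.0, -85.3]
force: [0.2, -0.5, 0.1]
opening: 0.0602
gripper_force: 0.0
```

apply_moves --targets '[{"travel":[-28,2,0],"roll":0,"jaw":60},{"travel":[-28,2,0],"roll":0,"jaw":60},{"travel":[-28,2,0],"roll":0,"jaw":60},{"travel":[-28,2,0],"roll":0,"jaw":60},{"travel":[-28,2,0],"roll":0,"jaw":60},{"travel":[-28,2,0],"roll":0,"jaw":60},{"travel":[-28,2,0],"roll":0,"jaw":60},{"travel":[-28,2,0],"roll":0,"jaw":60},{"travel":[-28,2,0],"roll":0,"jaw":60},{"travel":[-28,2,0],"roll":0,"jaw":60}]'

```text
clock: 4.1
tool_pos: [0.4632, 0.1781, 0.4393]
orientation: [180.0, -0.0, -85.3]
force: [0.1, 1.1, 0.2]
opening: 0.0597
gripper_force: 0.0
```

```bash
python3 -c "
from h import *
go((.456,.182,.30),(.456,.182,.214))"
```

```text
t 4.1 tcp [0.4632 0.1781 0.4393] rpy [179.97  -0.   -85.3 ] F [0.1 1.1 0.2] jaw 0.0597 grip 0.0 J [ 44.  -1.  -1.  -0. -89. -39.]
(0.456, 0.182, 0.3) [ -4.5   6.9 139.3]
(0.456, 0.182, 0.214) [ 0.  0. 86.]
```

apply_moves --targets '[{"travel":[-1,1.4,28],"roll":0,"jaw":60},{"travel":[-1,1.4,28],"roll":0,"jaw":60},{"travel":[-1,1.4,28],"roll":0,"jaw":60},{"travel":[-1,1.4,28],"roll":0,"jaw":60},{"travel":[0,1.4,28],"roll":0,"jaw":60},{"travel":[0,0,28],"roll":0,"jaw":60},{"travel":[0,0,28],"roll":0,"jaw":60},{"travel":[0,0,20],"roll":0,"jaw":60},{"travel":[0,0,10],"roll":0,"jaw":60}]'

```text
clock: 5.0
tool_pos: [0.4555, 0.1798, 0.2115]
orientation: [179.8, -0.1, -85.3]
force: [-0.3, 0.1, -0.4]
opening: 0.0602
gripper_force: 0.0
```

```bash
python3 -c "
from h import *
import cv2
go((.456,.182,.214))
im=ctrl.snapshot('scene')[:,:,::-1][60:240,220:420]
cv2.imwrite('pics/c.png',cv2.resize(im,None,fx=3,fy=3))
"
```

```text
t 5.0 tcp [0.4555 0.1798 0.2115] rpy [ 1.7984e+02 -9.0000e-02 -8.5320e+01] F [-0.3  0.1 -0.4] jaw 0.0602 grip 0.0 J [ 45.   5. -25.  -0. -60. -40.]
(0.456, 0.182, 0.214) [-2.2 -0.7 -2.5]
```

View pics/c.png

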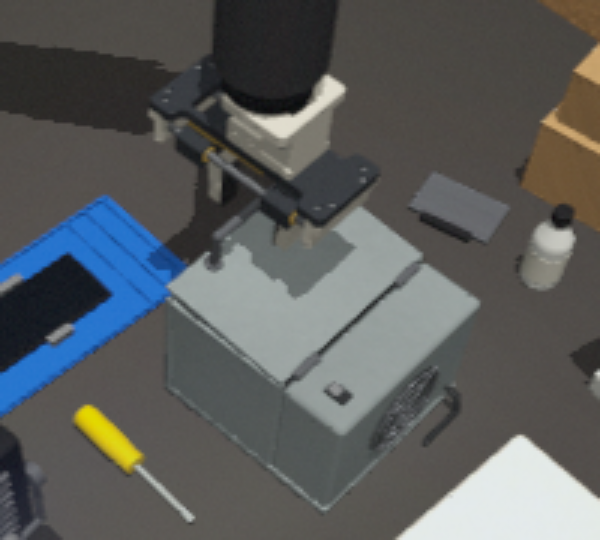

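The fingers straddle the handle bar, around crop pixel (235,220). I'll close on it.

apply_moves --targets '[{"travel":[0,0,0],"roll":0,"jaw":2},{"travel":[0,0,0],"roll":0,"jaw":2},{"travel":[0,0,0],"roll":0,"jaw":2},{"travel":[0,0,0],"roll":0,"jaw":2},{"travel":[0,0,0],"roll":0,"jaw":2}]'

```text
clock: 5.55
tool_pos: [0.4567, 0.1806, 0.2141]
orientation: [-180.0, 0.0, -85.3]
force: [-0.9, 0.7, -0.4]
opening: 0.0254
gripper_force: 0.0
```

```bash
cat > arc.py <<'E'
from h import *
# bar centre after closing = tcp (x,y); arc about hinge, extractor yaw 4.6
e=np.array([np.cos(np.radians(4.6)),np.sin(np.radians(4.6)),0]);H=np.array([.0,0,0])
o=ctrl.get_obs();p=np.array(o["tool_pos"])
hx=(np.array([.5435+.035*.9968,.1895+.035*.08,0])@e); bx=p@e
off=np.arctan2(44,128); r=np.hypot(128,44)/1000
a0=np.arccos((hx-bx)/r)-off; print("theta0",a0,"bar z",.152+r*np.sin(a0+off),"tcp z",p[2])
prev=None
for t in np.arange(a0,1.86,.0872):
    q=np.array([-r*np.cos(t+off),r*np.sin(t+off)])*1000
    if prev is not None: print(round(t,2),"tool y,z:",np.round([-(q-prev)[0],-(q-prev)[1]],1))
    prev=q
E
python3 -c "
from arc import *
go((.456,.182,.214))"
```

```text
theta0 0.1120413694293288 bar z 0.21003542597068312 tcp z 0.21408628849459732
0.2 tool y,z: [ -5.5 -10.4]
0.29 tool y,z: [-6.4 -9.9]
0.37 tool y,z: [-7.2 -9.3]
0.46 tool y,z: [-8.  -8.6]
0.55 tool y,z: [-8.8 -7.9]
0.64 tool y,z: [-9.4 -7.1]
0.72 tool y,z: [-10.   -6.3]
0.81 tool y,z: [-10.5  -5.4]
0.9 tool y,z: [-10.9  -4.4]
0.98 tool y,z: [-11.3  -3.5]
1.07 tool y,z: [-11.5  -2.5]
1.16 tool y,z: [-11.7  -1.5]
1.25 tool y,z: [-11.8  -0.4]
1.33 tool y,z: [-11.8   0.6]
1.42 tool y,z: [-11.7   1.6]
1.51 tool y,z: [-11.5   2.6]
1.59 tool y,z: [-11.2   3.6]
1.68 tool y,z: [-10.9   4.6]
1.77 tool y,z: [-10.4   5.5]
1.86 tool y,z: [-9.9  6.4]
t 5.55 tcp [0.4567 0.1806 0.2141] rpy [-1.7995e+02  3.0000e-02 -8.5300e+01] F [-0.9  0.7 -0.4] jaw 0.0254 grip 0.0 J [ 45.   5. -25.   0. -60. -40.]
(0.456, 0.182, 0.214) [-1.4  0.5  0.1]
```

apply_moves --targets '[{"travel":[0,0,0],"roll":0,"jaw":2},{"travel":[0,0,0],"roll":0,"jaw":2},{"travel":[0,0,0],"roll":0,"jaw":2},{"travel":[0,0,0],"roll":0,"jaw":2}]'

```text
clock: 5.95
tool_pos: [0.4542, 0.1802, 0.2129]
orientation: [179.7, -0.0, -85.3]
force: [-10.8, 2.7, 4.9]
opening: 0.0089
gripper_force: 30.0
```

```bash
python3 -c "
from h import *
go((.456,.182,.214))"
```

```text
t 5.95 tcp [0.4542 0.1802 0.2129] rpy [ 1.7974e+02 -1.0000e-02 -8.5340e+01] F [-10.8   2.7   4.9] jaw 0.0089 grip 30.0 J [ 45.   5. -25.  -0. -61. -40.]
(0.456, 0.182, 0.214) [-1.7 -2.  -1.1]
```

apply_moves --targets '[{"travel":[0,-3,-10.4],"roll":0,"jaw":2},{"travel":[0,-6.4,-9.9],"roll":0,"jaw":2},{"travel":[0,-7.2,-9.3],"roll":0,"jaw":2},{"travel":[0,-8,-8.6],"roll":0,"jaw":2},{"travel":[0,-8.8,-7.9],"roll":0,"jaw":2}]'

```text
clock: 6.45
tool_pos: [0.4879, 0.1829, 0.2611]
orientation: [179.8, -0.0, -85.3]
force: [-16.0, 1.8, 11.9]
opening: 0.0088
gripper_force: 30.0
```

```bash
python3 -c "
from arc import *
go((.456,.182,.214))"|grep -v tool
```

```text
theta0 0.5024032192331944 bar z 0.25219907247352025 tcp z 0.2611214683068367
t 6.45 tcp [0.4879 0.1829 0.2611] rpy [ 1.7975e+02 -1.0000e-02 -8.5310e+01] F [-16.    1.8  11.9] jaw 0.0088 grip 30.0 J [ 42.   6. -17.  -0. -67. -37.]
(0.456, 0.182, 0.214) [-1.8 31.8 47.1]
```

apply_moves --targets '[{"travel":[0,-7.5,-8.5],"roll":0,"jaw":2},{"travel":[0,-9,-7],"roll":0,"jaw":2},{"travel":[0,-10.5,-5.4],"roll":0,"jaw":2},{"travel":[0,-10.9,-4.4],"roll":0,"jaw":2},{"travel":[0,-11.3,-3.5],"roll":0,"jaw":2}]'

```text
clock: 6.95
tool_pos: [0.5398, 0.187, 0.2901]
orientation: [-179.9, -0.0, -85.3]
force: [-4.7, -0.9, 3.8]
opening: 0.0092
gripper_force: 30.0
```

```bash
python3 -c "
from arc import *
go((.456,.182,.214))"|grep -v tool
```

```text
theta0 0.9485241306814959 bar z 0.2816540345889501 tcp z 0.2901134880502056
t 6.95 tcp [0.5398 0.187  0.2901] rpy [-1.7995e+02 -1.0000e-02 -8.5290e+01] F [-4.7 -0.9  3.8] jaw 0.0092 grip 30.0 J [ 39.   9.  -9.   0. -72. -34.]
(0.456, 0.182, 0.214) [-1.9 84.  76.1]
```

Low forces. Continuing the arc.

apply_moves --targets '[{"travel":[0,-11.4,-2.8],"roll":0,"jaw":2},{"travel":[0,-11.7,-1.7],"roll":0,"jaw":2},{"travel":[0,-11.8,-0.6],"roll":0,"jaw":2},{"travel":[0,-11.8,0.4],"roll":0,"jaw":2},{"travel":[0,-11.7,1.4],"roll":0,"jaw":2}]'

```text
clock: 7.45
tool_pos: [0.5984, 0.1918, 0.2919]
orientation: [-180.0, -0.0, -85.3]
force: [-2.0, -0.4, 3.8]
opening: 0.0091
gripper_force: 30.0
```

apply_moves --targets '[{"travel":[0,-11.5,2.4],"roll":0,"jaw":2},{"travel":[0,-11.2,3.4],"roll":0,"jaw":2},{"travel":[0,-10.9,4.4],"roll":0,"jaw":2},{"travel":[0,-10.4,5.4],"roll":0,"jaw":2}]'

```text
clock: 7.85
tool_pos: [0.6419, 0.1955, 0.2756]
orientation: [180.0, -0.0, -85.3]
force: [-0.5, -3.1, 2.9]
opening: 0.0088
gripper_force: 30.0
```

```bash
python3 -c "
from arc import *
import cv2
go((.456,.182,.214))
im=ctrl.snapshot('scene')[:,:,::-1][60:240,220:420]
cv2.imwrite('pics/d.png',cv2.resize(im,None,fx=3,fy=3))
"|grep -v tool
```

```text
theta0 1.7286872162078648 bar z 0.27148945168523353 tcp z 0.2755934776341827
t 7.85 tcp [0.6419 0.1955 0.2756] rpy [ 1.800e+02 -2.000e-02 -8.531e+01] F [-0.5 -3.1  2.9] jaw 0.0088 grip 30.0 J [ 34.  19.   2.   0. -73. -29.]
(0.456, 0.182, 0.214) [ -1.8 186.4  61.6]
```

View pics/d.png

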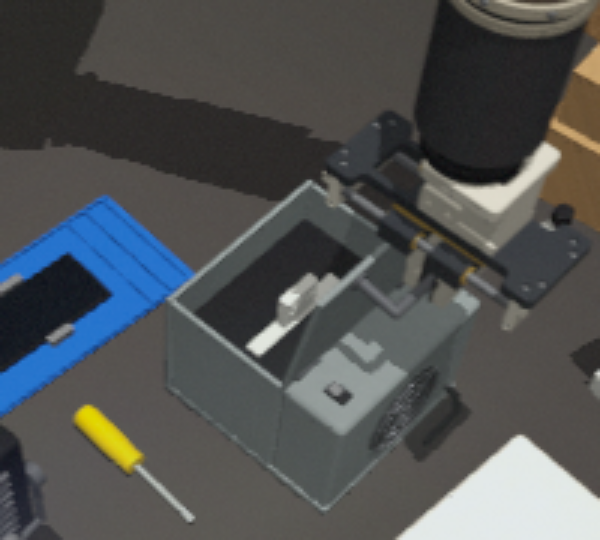

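The hatch is standing open at about 1.73 rad. The tab is visible at crop (293,298). I'll open slightly and lift off.

apply_moves --targets '[{"travel":[0,0,0],"roll":0,"jaw":18},{"travel":[0,0,0],"roll":0,"jaw":18},{"travel":[0,0,-10],"roll":0,"jaw":18},{"travel":[0,0,-20],"roll":0,"jaw":18},{"travel":[0,0,-30],"roll":0,"jaw":18},{"travel":[0,0,-30],"roll":0,"jaw":18},{"travel":[0,0,-30],"roll":0,"jaw":50},{"travel":[0,0,-30],"roll":0,"jaw":85},{"travel":[0,0,-30],"roll":0,"jaw":85}]'

```text
clock: 8.8
tool_pos: [0.6403, 0.1958, 0.4586]
orientation: [-179.9, 0.1, -85.3]
force: [0.9, 1.1, -0.1]
opening: 0.0366
gripper_force: 0.0
```

apply_moves --targets '[{"travel":[0,30,0],"roll":0,"jaw":85},{"travel":[0,30,0],"roll":0,"jaw":85},{"travel":[0,30,0],"roll":0,"jaw":85},{"travel":[0,30,0],"roll":0,"jaw":85},{"travel":[0,30,0],"roll":0,"jaw":85},{"travel":[0,30,0],"roll":0,"jaw":85},{"travel":[0,30,0],"roll":0,"jaw":85}]'

```text
clock: 9.5
tool_pos: [0.43, 0.1782, 0.457]
orientation: [-179.9, 0.1, -85.3]
force: [-0.5, 0.3, 0.2]
opening: 0.0847
gripper_force: 0.0
```

```bash
python3 -c "
from h import *
import cv2
go((.514,.187,.43))
t=cv2.resize(ctrl.snapshot('top')[:,:,::-1][160:265,155:260],None,fx=4,fy=4)
s=cv2.resize(ctrl.snapshot('scene')[:,:,::-1][120:225,268:353],None,fx=4,fy=4)
cv2.imwrite('pics/e.png',np.hstack([t,s]))
"
```

```text
t 9.5 tcp [0.43   0.1782 0.457 ] rpy [-1.7994e+02  8.0000e-02 -8.5280e+01] F [-0.5  0.3  0.2] jaw 0.0847 grip 0.0 J [ 47.  -4.  -2.  -0. -92. -42.]
(0.514, 0.187, 0.43) [ -1.8 -84.4  27. ]
```

View pics/e.png

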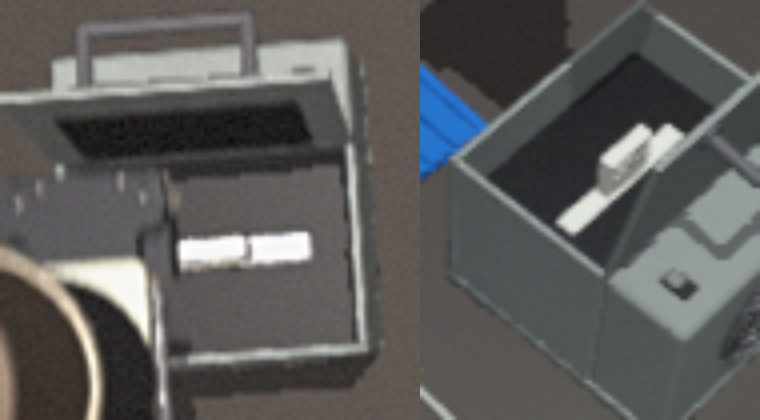

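```bash
python3 -c "
from h import *
a=lambda u,v:(u/4+155-.4,v/4+160-.4); s=lambda u,v:((u-420)/4+268-.4,v/4+120-.4)
e=np.array([.9968,.0802]);n=np.array([-.0802,.9968]);O=np.array([.5435,.1895])
for k,p,z in [('tab-y',a(246,248),.14),('frame-y',a(311,246.5),.102)]:
  x=onz('top',p,z);print(k,x,'local',(x[:2]-O)@e,(x[:2]-O)@n)
for k,p in [('tab+y',s(646,128)),('tab-y',s(602,162))]:
  x=onz('scene',p,.14);print(k,x,'local',(x[:2]-O)@e,(x[:2]-O)@n)
o=O-.03*e;print('tab pred',o)
"
```

```text
tab-y [0.5147954  0.16457891 0.14      ] local -0.030611415283135504 -0.022539231251284566
frame-y [0.51812319 0.12524718 0.102     ] local -0.030448682928547556 -0.062011992814098894
tab+y [0.51117326 0.20506241 0.14      ] local -0.030975187404084857 0.01810521656440168
tab-y [0.5120736  0.16172202 0.14      ] local -0.033553626928352114 -0.025168695808189957
tab pred [0.513596 0.187094]
```

The tab position agrees with the extractor model to about 2 mm. I'll turn the tool 90° so the jaws close along y.

apply_moves --targets '[{"travel":[0,-30,0],"roll":0,"jaw":85},{"travel":[0,-30,0],"roll":0,"jaw":85},{"travel":[-1,-23,0],"roll":0,"jaw":85},{"travel":[0,0,0],"roll":8.2,"jaw":85},{"travel":[0,0,0],"roll":8.2,"jaw":85},{"travel":[0,0,0],"roll":8.2,"jaw":85},{"travel":[0,0,0],"roll":8.2,"jaw":85},{"travel":[0,0,0],"roll":8.2,"jaw":85},{"travel":[0,0,0],"roll":8.2,"jaw":85},{"travel":[0,0,0],"roll":8.2,"jaw":85}]'

```text
clock: 10.6
tool_pos: [0.5144, 0.1864, 0.4567]
orientation: [180.0, 0.0, -143.0]
force: [-1.6, 0.6, 0.6]
opening: 0.0853
gripper_force: 0.0
```

apply_moves --targets '[{"travel":[0,0,20],"roll":8.2,"jaw":85},{"travel":[0,0,20],"roll":8.2,"jaw":85},{"travel":[0,0,20],"roll":8.2,"jaw":85},{"travel":[0,0,20],"roll":8.1,"jaw":85},{"travel":[0,0,0],"roll":0,"jaw":85}]'

```text
clock: 11.1
tool_pos: [0.5133, 0.1861, 0.374]
orientation: [-179.9, -0.2, -175.5]
force: [0.1, -0.1, -0.3]
opening: 0.085
gripper_force: 0.0
```

```bash
python3 -c "
from h import *
go((.513,.1865,.25),(.513,.1865,.126))"
```

```text
t 11.1 tcp [0.5133 0.1861 0.374 ] rpy [-179.93   -0.21 -175.52] F [ 0.1 -0.1 -0.3] jaw 0.085 grip 0.0 J [  40.    5.   -3.   -0.  -82. -126.]
(0.513, 0.1865, 0.25) [  0.3   0.5 124. ]
(0.513, 0.1865, 0.126) [  0.   0. 124.]
```

apply_moves --targets '[{"travel":[0,0,30],"roll":0,"jaw":85},{"travel":[0,0,30],"roll":0,"jaw":85},{"travel":[0,0,30],"roll":0,"jaw":85},{"travel":[0,0,30],"roll":0,"jaw":85},{"travel":[0,0,30],"roll":0,"jaw":85},{"travel":[0,0,30],"roll":0,"jaw":85},{"travel":[0,0,25],"roll":0,"jaw":85},{"travel":[0,0,20],"roll":0,"jaw":85},{"travel":[0,0,17],"roll":0,"jaw":85},{"travel":[0,0,0],"roll":0,"jaw":60}]'

```text
clock: 12.1
tool_pos: [0.514, 0.1862, 0.1332]
orientation: [-179.9, -0.1, -175.2]
force: [0.5, -0.1, -0.6]
opening: 0.0807
gripper_force: 0.0
```

apply_moves --targets '[{"travel":[0,0,0],"roll":0,"jaw":35},{"travel":[0,0,0],"roll":0,"jaw":35},{"travel":[0,0,0],"roll":0,"jaw":35},{"travel":[0,0,0],"roll":0,"jaw":35},{"travel":[0,0,0],"roll":0,"jaw":35},{"travel":[0,0,0],"roll":0,"jaw":35}]'

```text
clock: 12.7
tool_pos: [0.5145, 0.1864, 0.1347]
orientation: [180.0, 0.0, -175.4]
force: [-0.3, -0.3, 4.0]
opening: 0.0436
gripper_force: 30.0
```

```bash
python3 -c "
from h import *
import cv2
go((.513,.1865,.35))
s=cv2.resize(ctrl.snapshot('scene')[:,:,::-1][80:230,250:400],None,fx=3.5,fy=3.5)
cv2.imwrite('pics/f.png',s)
"
```

```text
t 12.7 tcp [0.5145 0.1864 0.1347] rpy [ 1.7998e+02  5.0000e-02 -1.7538e+02] F [-0.3 -0.3  4. ] jaw 0.0436 grip 30.0 J [  40.   15.  -24.    0.  -51. -126.]
(0.513, 0.1865, 0.35) [ 1.500e+00  2.000e-01 -2.153e+02]
```

View pics/f.png

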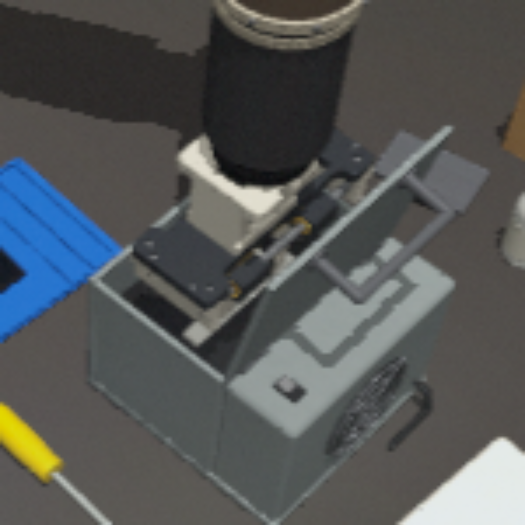

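The gripper holds the tab at 43.6 mm with 30 N, and the hatch stands clear of it. I'll lift now.

apply_moves --targets '[{"travel":[0,0,-10],"roll":0,"jaw":35},{"travel":[0,0,-20],"roll":0,"jaw":35},{"travel":[0,0,-20],"roll":0,"jaw":35},{"travel":[0,0,-20],"roll":0,"jaw":35},{"travel":[0,0,-20],"roll":0,"jaw":35},{"travel":[0,0,-20],"roll":0,"jaw":35},{"travel":[0,0,-20],"roll":0,"jaw":35},{"travel":[0,0,-20],"roll":0,"jaw":35},{"travel":[0,0,-20],"roll":0,"jaw":35},{"travel":[0,0,-20],"roll":0,"jaw":35}]'

```text
clock: 13.75
tool_pos: [0.5138, 0.186, 0.3254]
orientation: [180.0, -0.0, -175.4]
force: [1.1, 0.4, -1.1]
opening: 0.044
gripper_force: 30.0
```

apply_moves --targets '[{"travel":[0,0,-20],"roll":0,"jaw":35},{"travel":[0,0,-20],"roll":0,"jaw":35},{"travel":[0,0,-20],"roll":0,"jaw":35},{"travel":[0,0,-10],"roll":0,"jaw":35},{"travel":[0,0,0],"roll":0,"jaw":35}]'

```text
clock: 14.25
tool_pos: [0.5145, 0.1864, 0.3956]
orientation: [179.9, 0.1, -175.4]
force: [0.1, -0.1, 0.0]
opening: 0.0434
gripper_force: 30.0
```

```bash
python3 -c "
from h import *
go((.45,.0,.40),(.422,-.248,.40),(.422,-.248,.276))"
```

```text
t 14.25 tcp [0.5145 0.1864 0.3956] rpy [ 1.7993e+02  1.1000e-01 -1.7541e+02] F [ 0.1 -0.1  0. ] jaw 0.0434 grip 30.0 J [  40.    5.   -1.    0.  -84. -126.]
(0.45, 0.0, 0.4) [  79.2 -180.6   -4.4]
(0.422, -0.248, 0.4) [  47.8 -245.     0. ]
(0.422, -0.248, 0.276) [  0.   0. 124.]
```

apply_moves --targets '[{"travel":[8,-18,0],"roll":0,"jaw":35},{"travel":[8,-18,0],"roll":0,"jaw":35},{"travel":[8,-18,0],"roll":0,"jaw":35},{"travel":[8,-18,0],"roll":0,"jaw":35},{"travel":[8,-18,0],"roll":0,"jaw":35},{"travel":[8,-18,0],"roll":0,"jaw":35},{"travel":[8,-18,0],"roll":0,"jaw":35},{"travel":[8,-18,0],"roll":0,"jaw":35},{"travel":[8,-18,0],"roll":0,"jaw":35},{"travel":[8,-18,0],"roll":0,"jaw":35}]'

```text
clock: 15.25
tool_pos: [0.4482, -0.0012, 0.3942]
orientation: [180.0, 0.0, -175.4]
force: [0.4, -0.2, -0.4]
opening: 0.0435
gripper_force: 30.0
```

apply_moves --targets '[{"travel":[5,-24,0],"roll":0,"jaw":35},{"travel":[5,-24,0],"roll":0,"jaw":35},{"travel":[5,-24,0],"roll":0,"jaw":35},{"travel":[5,-24,0],"roll":0,"jaw":35},{"travel":[5,-24,0],"roll":0,"jaw":35},{"travel":[5,-24,0],"roll":0,"jaw":35},{"travel":[5,-24,0],"roll":0,"jaw":35},{"travel":[5,-24,0],"roll":0,"jaw":35},{"travel":[5,-24,0],"roll":0,"jaw":35},{"travel":[3,-24,0],"roll":0,"jaw":35}]'

```text
clock: 16.25
tool_pos: [0.4192, -0.2443, 0.3944]
orientation: [-180.0, 0.0, -175.4]
force: [1.0, -0.7, -0.2]
opening: 0.0438
gripper_force: 30.0
```

```bash
python3 -c "
from h import *
go((.422,-.248,.276))"
```

```text
t 16.25 tcp [ 0.4192 -0.2443  0.3944] rpy [-1.8000e+02  2.0000e-02 -1.7542e+02] F [ 1.  -0.7 -0.2] jaw 0.0438 grip 30.0 J [ -7.  -1.  -8.  -0. -84. -78.]
(0.422, -0.248, 0.276) [ -2.5  -3.9 118.4]
```

apply_moves --targets '[{"travel":[0,-2,15],"roll":0,"jaw":35},{"travel":[0,-2,15],"roll":0,"jaw":35},{"travel":[0,0,15],"roll":0,"jaw":35},{"travel":[0,0,15],"roll":0,"jaw":35},{"travel":[0,0,15],"roll":0,"jaw":35},{"travel":[0,0,15],"roll":0,"jaw":35},{"travel":[0,0,15],"roll":0,"jaw":35},{"travel":[0,0,13],"roll":0,"jaw":35},{"travel":[0,0,0],"roll":0,"jaw":35},{"travel":[0,0,0],"roll":0,"jaw":35}]'

```text
clock: 17.25
tool_pos: [0.4205, -0.247, 0.2765]
orientation: [-180.0, -0.0, -175.4]
force: [1.0, 0.2, -0.6]
opening: 0.0436
gripper_force: 30.0
```

```bash
python3 -c "
from h import *
import cv2
go((.422,-.248,.276))
t=ctrl.snapshot('top')[:,:,::-1][150:310,290:450]
s=ctrl.snapshot('scene')[:,:,::-1][130:290,100:260]
cv2.imwrite('pics/g.png',cv2.resize(np.hstack([t,s]),None,fx=2.5,fy=2.5))
"
```

```text
t 17.25 tcp [ 0.4205 -0.247   0.2765] rpy [-179.98   -0.   -175.41] F [ 1.   0.2 -0.6] jaw 0.0436 grip 30.0 J [ -7.   2. -20.   0. -69. -78.]
(0.422, -0.248, 0.276) [-1.4 -1.1  0.5]
```

View pics/g.png

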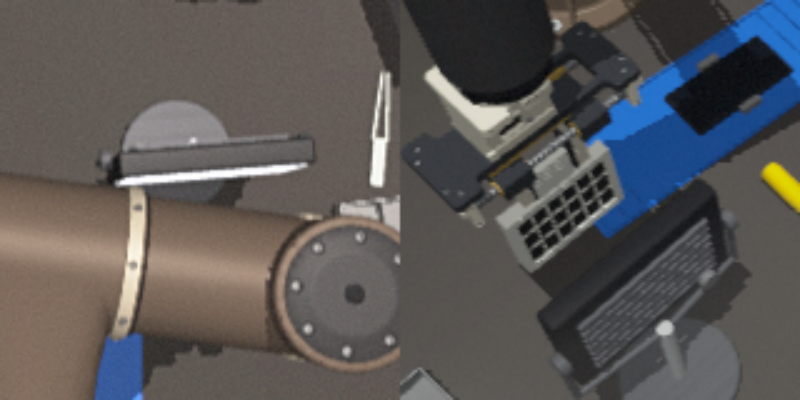

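The scene half shows the cassette upright at crop (560,205), parallel to the lamp panel and in front of its lit face. It is clear of the lamp, and the force reading is about 0. I'll hand in.

```bash
python3 -c "
from plant import ctrl
print(ctrl.close_job())"
```

```text
the job is handed in; nothing more can be done
None
```

I opened the hatch to about 1.73 rad, drew the cassette out and handed the job in at about 17 s, with the gripper holding it upright and square about 10 cm in front of the lit face; the hand-in returned no score.

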